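# Snap the last foot cap onto a riser board and keep it pressed

## Task

The little desk riser lies upside down and one of its four feet is still missing: lift the cardboard transit sleeve off the bare stud and stand it upright on the desk beside the board, letting go of it. Then take the loose foot cap, set it mouth down over the stud and press it straight down until it clicks and sits flat on the board, and keep pressing it against the board with about 10 N: finish while still holding it pressed down, do not let go. Leave the mug, phone, screwdriver and pen cup where they are.

Things in the scene. Friction and masses are not known exactly. Their poses are not given: they have to be found in the camera images.
- board: Riser board, white with brown wood edging, 200 (own x) x 300 (own y) x 22 mm thick, lying flat on the desk, underside up; fixed, it does not move. Origin: centre of its lower face, on the desk; z up. The four foot places are at own x = +-60, y = +-105 mm; which one is bare differs from start to start.
- stud: The bare steel stud on the board, upright, fixed: 18 mm diameter, 22 mm high, top tapered to 10 mm diameter. Four spring-loaded catch balls stand out at 11 mm height, to 13 mm from the axis. Origin: on the axis at its foot, on the board's upper face (22 mm above the desk); z up. At the start the sleeve stands around it.
- sleeve: Transit sleeve: a loose open cardboard tube, 44 mm outer and 36 mm inner diameter, 40 mm high, 25 to 45 g, at the start upright on the board around the stud, which is lower than the tube (visible inside it from above). Origin: centre of its lower end; z along the tube, up. The desk to the left (+y) of the board, on the robot's side of the pen cup, is free to stand it on.
- cap: The loose foot cap: grey plastic cup, closed flat top, 40 mm diameter, 30 mm high, 25 to 45 g, standing mouth down on the desk to the right (-y) of the board. Origin: centre of its open lower rim; z up through the top. The mouth, 28 mm wide, narrows in a cone to a 21 mm lip (4 to 7 mm above the rim); above it a 28 mm recess, ceiling at 24 mm. Fits at any turn about its axis.
- cap_top (a point): Centre of the loose cap's flat top, 30 mm above its rim. Pressed over the stud, the cap first rests on the catch balls, its rim about 11 mm above the board; over the next 4 mm or so the push needed peaks at about 6 to 14 N, then drops suddenly (the click): below 4 mm the balls even draw the cap down, until the rim meets the board.
- foot0: One of three feet already fitted, same shape as the cap (40 mm diameter, 30 mm high), fixed on the board. Origin: centre of its lower face, on the board.
- foot1: A fitted foot, as foot0.
- foot2: A fitted foot, as foot0.
- mug: White mug, 78 mm diameter, 90 mm high, handle at its own +y, loose. Origin: centre of its underside. To be left alone.
- phone: Black phone lying flat, 72 x 150 x 9 mm, loose. Origin: centre of its underside. To be left alone.
- driver: Screwdriver with a black handle lying along its own x, about 200 mm long, loose. Origin: near its middle, on the desk. To be left alone.
- pencup: Wooden pen cup, 72 mm diameter, 95 mm high, pens to 155 mm, loose. Origin: centre of its underside. To be left alone.
Not all that is in view belongs to the job. Leave any blue look-alike of the sleeve alone. Leave any turquoise look-alike of the cap alone.

How it is judged (in metres and radians):
On the way, in this order (a step that is already met when the one before it is completed fails the run):
1. the sleeve stands upright on the desk, released (height (world z) of sleeve below 0.01 m and angle between sleeve's own z axis and vertical below 0.15 rad and contact force between the fingers and sleeve below 0.2 N), for 0.2 s.
2. the cap has snapped over the stud and sits on the board (z of cap in the frame of stud below 0.0025 m and horizontal distance between cap and stud below 0.004 m and angle between cap's own z axis and vertical below 0.12 rad), for 0.1 s.
At the end, for the whole second after the job is handed in: Cap snapped on: rim within 2.5 mm of the board, 4 mm of the stud's axis, tilt under 0.12 rad, and the fingers still press it, 4 to 40 N between cap and board through the last second. Sleeve upright (0.15 rad) on the desk, not touched by the fingers (all of step 1 and all of step 2 and contact force between cap and board between 4 and 40 N and contact force between the fingers and cap above 3 N); the arm keeps its last pose, push and grip.
It fails at once if the mug is pushed more than 30 mm away (distance of mug from where it was at the start of the episode above 0.03 m).
It fails at once if the phone is pushed more than 30 mm away (distance of phone from where it was at the start of the episode above 0.03 m).
It fails at once if the screwdriver is pushed more than 30 mm away (distance of driver from where it was at the start of the episode above 0.03 m).
It fails at once if the pen cup is pushed more than 30 mm away (distance of pencup from where it was at the start of the episode above 0.03 m).
It also fails if it takes over 67 s, if anything falls off the work surface, if the arm or the gripper's body presses on something with over 40 N, if the wrist force passes 120 N, or if a joint passes its speed limit or range.

## Robot

A 6-joint arm with a two-finger parallel gripper is mounted at the origin on the work surface. World frame = base frame: x ahead of the robot, y to its left, z up, the work surface at z = 0. Lengths are in m, angles in degrees, forces in N, time in s.
With the tool pointing down it reaches from about 0.3 to 0.85 m from the base axis. Payload 4.2 kg.
Tool frame: the origin (TCP) lies where the fingers leave the gripper's body, on its centre line; the fingertips stand 78 mm ahead of it and the grasp point (between the pads) lies 60 mm ahead of it; z points along the fingers, y is the line along which they close (so a half turn about z gives the same grasp; the last joint's range is limited). The gripper opens to 91 mm and grips with 3 to 60 N. Pads are 32 mm wide; open, the fingers measure 118 mm over their backs; the gripper's body (76 mm by 178 mm) begins 60 mm behind the grasp point.
Start: joints at [63.484, 18.312, 89.639, -0, 72.044, -1.146], TCP at [0.246, 0.52, 0.292] pointing down, gripper open.
Joint ranges: [-177.97, 177.97], [-48.28, 115.42], [12.27, 149.76], [-77.06, 257.06], [2.81, 150.46], [-146.56, 146.56]. Speed limits (degrees/s): [147.25, 147.25, 180, 180, 180, 180].

## Interface

Orientations are given as [roll, pitch, yaw] about the fixed x, y, z axes, in that order (R = Rz(yaw) Ry(pitch) Rx(roll)).
In Python, from rig import r, snapshot, job gives the robot as it stands.
- The arm moves only by the tool carry_out, never from a script. Its argument "motion" is text: rows parted by semicolons, each of 4 numbers parted by spaces: the shift along the tool's x, y, z in cm, then the turn about the tool's z in rad. A call has 1 to 20 rows; each row shifts and turns the commanded pose from where the row before left it, along the tool's axes as they then stand; what a row does not reach is not made up. A row lasts 1/8 s, in which the tool goes at most 62.5 mm and 10.7 degrees, less where a joint would pass 70% of its speed; a pose out of reach is approached as far as the arm can. A call is refused whole if a number of a shift passes 6.25 or a number of a turn 0.188, either way. A call with a gripper value outside its range is refused whole. "gripper" is the opening, from 0 (shut) to 1 (fully open), set as the call begins (left out, the last holds). The fingers move at their own pace and stop on an object; the grip force is fixed at half the most. Time passes only in rows, so rows that do not move let the fingers close. It gives the time, the measured TCP pose, the force, the opening and the grip force at its end, in the units of the state.
- r.get_obs(): the state, without advancing time (a new reading comes with each control period).
- snapshot(name): name is "side" or "top" or "wrist"; returns a dict with "frame" (480x640x3 uint8, red, green, blue), "z_map" (480x640 float32, m along the optical axis (not along the pixel's ray), 0 where there is no reading), "mtx" (3x3 intrinsics, pixels), "R" (3x3) and "t" (3): a world point X has camera coordinates R X + t. Camera axes: x right, y down, z forward; pixel columns grow to the right and rows downward; lengths in m; the calibration is good to about 2 mm. A picture is of the moment at which its call begins.
- job.job_done(): hands the job in; it is judged then, once.
The state is a dict: "clock": time; "joint_pos": joint angles; "qvel": joint speeds; "joint_torque": joint torques, N m; "tcp_pos": TCP position; "ee_rot": TCP orientation; "ft_force": force on the tool from outside, world axes, zero at the start; "wrist_torque": the same for the moment, N m; "grip_width": opening from 0.0 (shut) to 1.0 (fully open); "finger_force": force on a finger pad.
Only numpy, scipy, OpenCV 4.12 (cv2) and the standard library are available. Lean on these libraries where they do the work, as an engineer would, in place of code of your own. Each camera call takes 0.05 s, during which the arm holds its last target. There are 200 camera calls.

## Working session

There is one attempt and no reset: what is moved stays moved. The work goes in short steps, Python scripts to look and compute and a tool call to move; the robot and the scene stay as the last step left them, time stands still between calls to the robot, and variables do not carry over. Pictures are saved under pics/ and viewed, at most 10 in all, crops included, and the job is handed in when it is done.

Besides the shell and the picture viewer there is one more tool, called in YAML: its name, and indented under it one key for each argument. carry_out: Moves the arm, as the interface text tells. Its arguments: {"type":"object","properties":{"motion":{"type":"string"},"gripper":{"type":"number"}},"required":["motion"]}

```bash
mkdir -p pics; ls
python3 - <<'E'
from rig import r,snapshot
import cv2,numpy as np
o=r.get_obs();print(o)
for n in("top","side"):
    s=snapshot(n);np.savez(f"{n}0.npz",**s);cv2.imwrite(f"pics/{n}0.png",s["frame"][...,::-1])
    print(n,s["mtx"].round(1).tolist(),(-s["R"].T@s["t"]).round(3),s["R"].round(3).tolist())
E
```

```text
pics
{'clock': 0.0, 'joint_pos': array([ 6.34831670e+01,  1.83518409e+01,  8.97047502e+01, -6.13182274e-04,
        7.20411333e+01, -1.14746815e+00]), 'qvel': array([ 0.01619414, -0.13665313, -0.09408403, -0.03214145, -0.06692681,
        0.03076992]), 'joint_torque': array([-1.50074419e-05, -4.12477076e+01, -2.31968808e+01,  7.27559673e-02,
        4.58570290e-02, -1.32839345e-04]), 'tcp_pos': array([0.24622267, 0.51923542, 0.29142935]), 'ee_rot': array([-1.79902284e+02, -1.37413749e-03,  1.54630824e+02]), 'ft_force': array([-0.38978672, -0.51057309,  0.27745613]), 'wrist_torque': array([-0.01227611, -0.0167682 ,  0.02702848]), 'finger_force': 0.0, 'grip_width': 1.0044001294655325}
top [[520.6, 0.0, 326.7], [0.0, 520.6, 246.5], [0.0, 0.0, 1.0]] [0.44  0.033 1.108] [[0.0, -1.0, 0.004], [-0.994, -0.0, -0.107], [0.107, -0.004, -0.994]]
side [[495.3, 0.0, 320.9], [0.0, 495.3, 237.0], [0.0, 0.0, 1.0]] [ 0.268 -0.584  0.744] [[0.913, -0.407, 0.011], [-0.281, -0.65, -0.706], [0.295, 0.642, -0.708]]
```

View pics/top0.png

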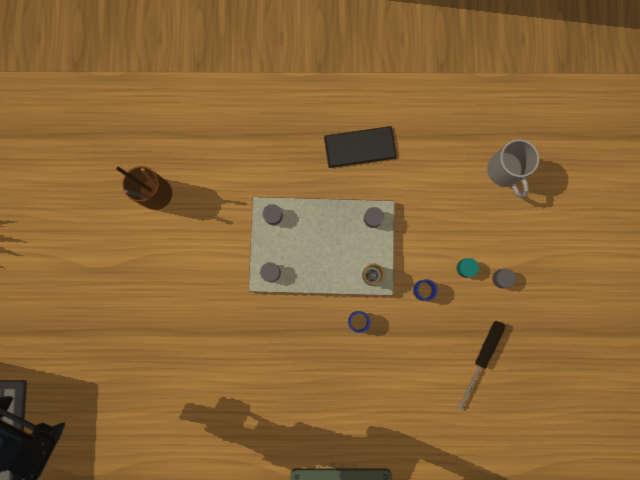

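View pics/side0.png

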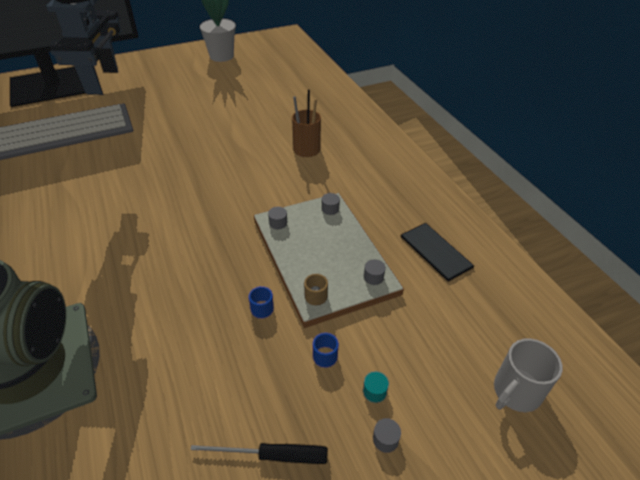

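Top view: the sleeve is at (373,275) with the stud inside it and the loose grey cap is at (504,279). The decoys are turquoise at (468,268) and blue at (425,290) and (359,322). The driver, mug, phone and pen cup are all clear of these. In the side view the sleeve is at (316,289) and the cap at (387,435).

```bash
cat > h.py <<'E'
import numpy as np,cv2
def ray(s,uv):
    d=s["R"].T@(np.linalg.inv(s["mtx"])@np.r_[uv,1.]); return -s["R"].T@s["t"],d
def on_plane(s,uv,z):
    c,d=ray(s,uv); return c+d*(z-c[2])/d[2]
def tri(rays):
    A=0;b=0
    for c,d in rays:
        d=d/np.linalg.norm(d);P=np.eye(3)-np.outer(d,d);A=A+P;b=b+P@c
    return np.linalg.solve(A,b)
def cloud(s):
    v,u=np.mgrid[:480,:640];z=s["z_map"]
    p=np.stack([(u-s["mtx"][0,2])/s["mtx"][0,0]*z,(v-s["mtx"][1,2])/s["mtx"][1,1]*z,z],-1)
    return (p-s["t"])@s["R"]
def topface(s,seed,rad,name):
    """points of the highest level near a seed pixel: height, ellipse of the mask"""
    P=cloud(s);v,u=np.mgrid[:480,:640]
    near=(np.hypot(u-seed[0],v-seed[1])<rad)&(s["z_map"]>0)
    h=np.percentile(P[near][:,2],97);m=near&(abs(P[...,2]-h)<.005)
    cs,_=cv2.findContours(m.astype(np.uint8),cv2.RETR_EXTERNAL,cv2.CHAIN_APPROX_NONE)
    c=cv2.convexHull(max(cs,key=cv2.contourArea));(e,ax,_)=cv2.fitEllipse(c)
    print(name,"h",h.round(4),"ell",np.round(e,1),np.round(ax,1),"xyz",on_plane(s,e,h).round(4));return np.array(e)
E
python3 - <<'E'
from h import *
T=dict(np.load("top0.npz"));S=dict(np.load("side0.npz"))
for n,a,b in(("sleeve",(373,275),(316,283)),("cap",(504,279),(387,430)),("turq",(468,268),(376,382)),("blueA",(425,290),(326,343)),("f0",(273,214),(331,200)),("f1",(374,217),(374,267)),("f2",(270,272),(278,212))):
    e=topface(T,a,15,n+" top");g=topface(S,b,20,n+" side");print("  tri",tri([ray(T,e),ray(S,g)]).round(4))
for c in((253,198),(394,201),(392,295),(249,292)):print(on_plane(T,c,.022).round(4))
for n,c in(("pencup",(140,184)),("driver tip",(498,325)),("driver",(462,408))):print(n,on_plane(T,c,.05).round(3))
E
```

```text
sleeve top h 0.0643 ell [373.5 274. ] [21.  21.5] xyz [ 0.4975 -0.0648  0.0643]
sleeve side h 0.062 ell [315.3 283.7] [20.3 24.4] xyz [ 0.4957 -0.0688  0.062 ]
  tri [ 0.4976 -0.0654  0.0573]
cap top h 0.0332 ell [505.2 277.9] [18.3 19.2] xyz [ 0.4911 -0.3399  0.0332]
cap side h 0.0315 ell [386.7 432.2] [26.2 28.1] xyz [ 0.4896 -0.3442  0.0315]
  tri [ 0.4914 -0.3423  0.026 ]
turq top h 0.0334 ell [468.6 267. ] [18.3 19.2] xyz [ 0.5137 -0.2648  0.0334]
turq side h 0.0314 ell [375.5 383.2] [23.4 25.4] xyz [ 0.512  -0.2687  0.0314]
  tri [ 0.5139 -0.2666  0.0265]
blueA top h 0.0417 ell [426.  289.5] [20.8 21.3] xyz [ 0.467  -0.1739  0.0417]
blueA side h 0.0404 ell [324.8 344.8] [23.7 26. ] xyz [ 0.4653 -0.178   0.0404]
  tri [ 0.4669 -0.1751  0.0353]
f0 top h 0.0555 ell [271.4 213.3] [18.6 19. ] xyz [0.622  0.1422 0.0555]
f0 side h 0.0524 ell [329.8 199.9] [13.8 18.1] xyz [0.6197 0.1377 0.0524]
  tri [0.623  0.1433 0.047 ]
f1 top h 0.0555 ell [373.4 215.9] [18.6 19.1] xyz [ 0.6167 -0.0667  0.0555]
f1 side h 0.0527 ell [374.3 267.8] [16.9 21.1] xyz [ 0.6147 -0.0706  0.0527]
  tri [ 0.6175 -0.0672  0.048 ]
f2 top h 0.0551 ell [269.  271.5] [19.  19.4] xyz [0.5028 0.1457 0.0551]
f2 side h 0.0526 ell [276.8 213.7] [14.1 19. ] xyz [0.5006 0.1412 0.0526]
  tri [0.5028 0.1466 0.0473]
[0.6606 0.185  0.022 ]
[ 0.6544 -0.1138  0.022 ]
[ 0.4561 -0.1069  0.022 ]
[0.4622 0.1902 0.022 ]
pencup [0.684 0.415 0.05 ]
driver tip [ 0.396 -0.316  0.05 ]
driver [ 0.233 -0.239  0.05 ]
```

carry_out:
  motion: "0 0 0 0.161;0 0 0 0.161;0 0 0 0.161;0 0 0 0.161;0 0 0 0.161;0 0 0 0.161;0 0 0 0.161;-5.3 2.3 0 0;-5.3 2.3 0 0;-5.3 2.3 0 0;-5.3 2.3 0 0;-5.3 2.3 0 0;-5.3 2.3 0 0;-5.3 2.3 0 0;-5.3 2.3 0 0;-5.3 2.3 0 0;-5.3 2.3 0 0;-5.3 2.3 0 0;0 0 0 0;0 0 0 0"
  gripper: 1

```text
clock: 2.6
tcp_pos: [0.4994, -0.063, 0.2917]
ee_rot: [-179.9, -0.0, 90.0]
ft_force: [1.2, 0.2, -0.3]
grip_width: 0.996
finger_force: 0.0
```

Run:
```python
from rig import r,snapshot
import cv2,numpy as np
o=r.get_obs();print(o["clock"],o["tcp_pos"],o["ee_rot"],o["joint_pos"])
s=snapshot("wrist");np.savez("w1.npz",**s);cv2.imwrite("pics/w1.png",s["frame"][...,::-1])
print(s["mtx"].round(1).tolist(),(-s["R"].T@s["t"]).round(3),s["R"].round(3).tolist())
```

```text
2.6 [ 0.49944019 -0.0629541   0.29170036] [-1.79908384e+02 -4.96370332e-02  9.00177230e+01] [-8.51139670e+00  1.19181742e+01  9.86779628e+01  3.78999344e-02
  6.95018318e+01 -8.54246140e+00]
[[416.7, 0.0, 317.3], [0.0, 416.7, 243.4], [0.0, 0.0, 1.0]] [0.5   0.008 0.384] [[1.0, 0.0, -0.001], [0.001, -0.968, 0.251], [-0.001, -0.251, -0.968]]
```

View pics/w1.png

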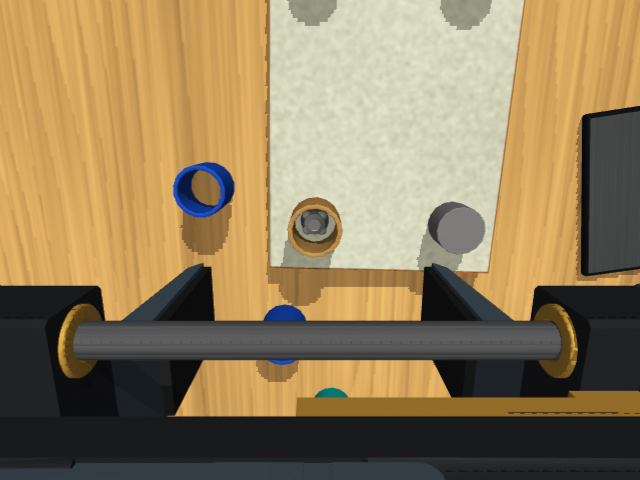

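Wrist view: the sleeve rim is around (315,226), with the stud inside at about (315,220). The fingers are open left and right of it.

Run:
```python
from h import *
T=dict(np.load("top0.npz"));S=dict(np.load("side0.npz"));W=dict(np.load("w1.npz"))
e=topface(W,(315,226),32,"sleeve w");f=topface(W,(459,229),34,"f1 w")
t=topface(T,(373,275),15,"sl t");t2=topface(T,(374,217),15,"f1 t")
print(tri([ray(W,e),ray(T,t)]).round(4),tri([ray(W,f),ray(T,t2)]).round(4))
P=cloud(W);v,u=np.mgrid[:480,:640];A=np.hypot(u-e[0],v-e[1])<18
m=A&(abs(P[...,2]-.044)<.006);print("stud",m.sum(),np.percentile(P[m][:,2],[5,50,95]).round(4),P[m].mean(0).round(4))
m=A&(abs(P[...,2]-.0435)<.003);print("stud px",u[m].mean(),v[m].mean(),P[m].mean(0).round(4))
cv2.imwrite("pics/c1.png",cv2.resize(W["frame"][180:270,265:365,::-1],None,fx=6,fy=6,interpolation=2))
```

```text
sleeve w h 0.0626 ell [314.8 230.1] [53.9 54.6] xyz [ 0.4975 -0.0647  0.0626]
f1 w h 0.053 ell [460.2 229.9] [46.8 50.4] xyz [ 0.6157 -0.0666  0.053 ]
sl t h 0.0643 ell [373.5 274. ] [21.  21.5] xyz [ 0.4975 -0.0648  0.0643]
f1 t h 0.0555 ell [373.4 215.9] [18.6 19.1] xyz [ 0.6167 -0.0667  0.0555]
[ 0.4976 -0.0651  0.0611] [ 0.6179 -0.0677  0.0472]
stud 409 [0.0389 0.0422 0.045 ] [ 0.4971 -0.0673  0.042 ]
stud px 314.421768707483 227.5408163265306 [ 0.4971 -0.067   0.0429]
```

View pics/c1.png

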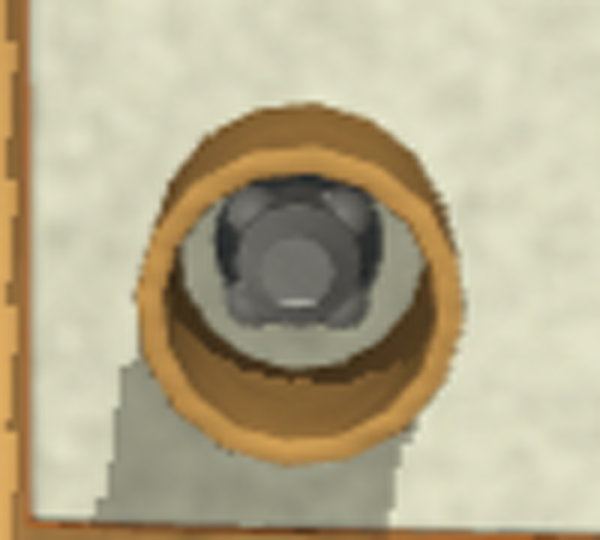

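carry_out:
  motion: "-0.2 -0.2 4 0;0 0 4 0;0 0 4 0;0 0 3 0;0 0 2 0;0 0 1.2 0;0 0 0 0;0 0 0 0"

```text
clock: 3.65
tcp_pos: [0.4985, -0.0649, 0.1111]
ee_rot: [179.9, 0.0, 90.1]
ft_force: [-0.5, -0.2, 0.4]
grip_width: 0.998
finger_force: 0.0
```

carry_out:
  motion: "0 0 0 0;0 0 0 0;0 0 0 0;0 0 0 0;0 0 0 0;0 0 0 0;0 0 0 0;0 0 0 0"
  gripper: 0

```text
clock: 4.65
tcp_pos: [0.4979, -0.0652, 0.1102]
ee_rot: [-180.0, -0.0, 90.1]
ft_force: [-0.1, 0.1, 0.8]
grip_width: 0.48
finger_force: 30.0
```

carry_out:
  motion: "0 0 -2 0;0 0 -4 0;0 0 -4 0;4.8 0 0 0;4.8 0 0 0;4.8 0 0 0;4.8 0 0 0;4.8 0 0 0;4.8 0 0 0;4.8 0 0 0;0 0 0 0;0 0 4 0;0 0 4 0;0 0 2 0;0 0 1 0;0 0 0.6 0;0 0 0.4 0;0 0 0 0;0 0 0 0"

```text
clock: 7.02
tcp_pos: [0.4979, 0.271, 0.0908]
ee_rot: [179.9, -0.0, 90.1]
ft_force: [-0.8, -0.1, -0.4]
grip_width: 0.477
finger_force: 30.0
```

carry_out:
  motion: "0 0 0.1 0;0 0 0.1 0;0 0 0 0;0 0 0 0"

```text
clock: 7.52
tcp_pos: [0.4976, 0.2708, 0.0882]
ee_rot: [-180.0, -0.0, 90.1]
ft_force: [-0.1, 0.3, 0.1]
grip_width: 0.478
finger_force: 30.0
```

carry_out:
  motion: "0 0 0 0;0 0 0 0;0 0 0 0;0 0 0 0;0 0 0 0;0 0 0 0;0 0 0 0"
  gripper: 1

```text
clock: 8.4
tcp_pos: [0.4976, 0.2708, 0.0883]
ee_rot: [180.0, -0.0, 90.1]
ft_force: [-0.6, 0.8, -0.1]
grip_width: 1.0
finger_force: 0.0
```

carry_out:
  motion: "0 0 -2 0;0 0 -4 0;0 0 -5 0;0 0 -5 0;-5.6 0 -2 0;-5.6 0 0 0;-5.6 0 0 0;-5.6 0 0 0;-5.6 0 0 0;-5.6 0 0 0;0 0 0 0;0 0 0 0"

```text
clock: 9.9
tcp_pos: [0.4978, -0.0649, 0.2682]
ee_rot: [-180.0, -0.0, 90.0]
ft_force: [0.1, 0.9, 0.1]
grip_width: 0.995
finger_force: 0.0
```

Run:
```python
from rig import r,snapshot
import cv2,numpy as np
o=r.get_obs();print(o["clock"],o["tcp_pos"],o["ee_rot"])
s=snapshot("wrist");np.savez("w2.npz",**s)
t=snapshot("top");np.savez("t2.npz",**t)
cv2.imwrite("pics/w2.png",np.hstack([cv2.resize(s["frame"][130:290,220:400],None,fx=2.2,fy=2.2,interpolation=2),cv2.resize(t["frame"][150:310,180:360],None,fx=2.2,fy=2.2)])[...,::-1])
```

```text
9.9 [ 0.4978015  -0.06486739  0.2681717 ] [-1.79989042e+02 -4.66887866e-02  9.00151685e+01]
```

View pics/w2.png

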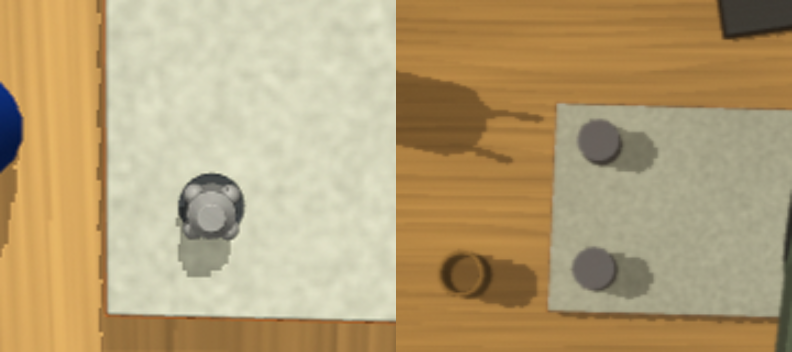

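The sleeve stands upright and released on the desk to the left of the board. The stud is bare, with its top disc at about (315.5,229) in the wrist image. Next I measure the stud exactly, then view the cap from the same height and yaw.

carry_out:
  motion: "-5.5 0 0 0;-5.5 0 0 0;-5.5 0 0 0;-5.5 0 0 0;-5.5 -0.7 0 0;0 0 0 0;0 0 0 0;0 0 0 0"
  gripper: 0.75

```text
clock: 11.0
tcp_pos: [0.4918, -0.3383, 0.2683]
ee_rot: [-180.0, -0.0, 90.2]
ft_force: [-0.1, 1.2, -0.1]
grip_width: 0.748
finger_force: 0.0
```

Run:
```python
from rig import r,snapshot
from h import *
o=r.get_obs();print(o["clock"],o["tcp_pos"],o["ee_rot"])
W=snapshot("wrist");np.savez("w3.npz",**W)
w2=dict(np.load("w2.npz"))
e=topface(W,(322,222),34,"cap")
T=dict(np.load("top0.npz"));print("tri",tri([ray(W,e),ray(T,topface(T,(504,279),15,"cap t"))]).round(4))
g=cv2.cvtColor(w2["frame"],cv2.COLOR_RGB2HSV)
v,u=np.mgrid[:480,:640];P=cloud(w2);A=np.hypot(u-315.5,v-228)<25
for lo,hi in((.026,.06),(.041,.05)):
    m=A&(P[...,2]>lo)&(P[...,2]<hi);print(lo,m.sum(),u[m].mean(),v[m].mean(),np.percentile(P[m][:,2],[50,95]).round(4),P[m].mean(0).round(4))
print("top disc",on_plane(w2,(315.5,229.1),.044).round(4),"base",on_plane(w2,(315.9,223.2),.022).round(4))
c=np.hstack([cv2.resize(w2["frame"][198:258,285:345],None,fx=6.5,fy=6.5,interpolation=0),cv2.resize(W["frame"][180:280,270:370],None,fx=3.9,fy=3.9)])
cv2.imwrite("pics/w3.png",c[...,::-1])
```

```text
11.0 [ 0.49176881 -0.3383469   0.26829185] [-1.79997245e+02 -3.62778648e-02  9.01937963e+01]
cap h 0.0311 ell [316.4 229.3] [48.  48.3] xyz [ 0.4915 -0.3413  0.0311]
cap t h 0.0332 ell [505.2 277.9] [18.3 19.2] xyz [ 0.4911 -0.3399  0.0332]
tri [ 0.4915 -0.3425  0.0255]
0.026 575 315.76695652173913 225.95652173913044 [0.0402 0.0444] [ 0.4969 -0.0631  0.0397]
0.041 254 315.6377952755906 227.9763779527559 [0.0434 0.0449] [ 0.4969 -0.064   0.0432]
top disc [ 0.4968 -0.0647  0.044 ] base [ 0.497  -0.0646  0.022 ]
```

View pics/w3.png

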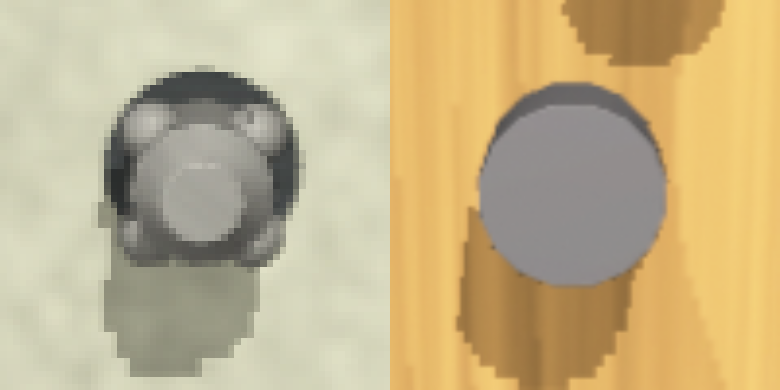

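Stud: (0.497, -0.0647), from its top disc at crop (200,203). Cap: (0.4917, -0.342), from its top disc at crop (573,195).

carry_out:
  motion: "-0.4 0 4 0;0 0 4 0;0 0 4 0;0 0 3 0;0 0 2 0;0 0 1 0;0 0 0.5 0;0 0 0 0;0 0 0 0"

```text
clock: 12.18
tcp_pos: [0.4917, -0.3444, 0.0841]
ee_rot: [179.9, 0.1, 90.1]
ft_force: [0.3, -0.7, 0.4]
grip_width: 0.751
finger_force: 0.0
```

carry_out:
  motion: "0 0 0 0;0 0 0 0;0 0 0 0;0 0 0 0;0 0 0 0;0 0 0 0;0 0 0 0"
  gripper: 0

```text
clock: 13.05
tcp_pos: [0.4913, -0.3442, 0.0833]
ee_rot: [180.0, 0.0, 90.1]
ft_force: [-0.6, 1.3, 2.2]
grip_width: 0.442
finger_force: 30.0
```

carry_out:
  motion: "0 0 -2 0;0 0 -4 0;0 0 -4 0;4.6 0.1 0 0;4.6 0.1 0 0;4.6 0.1 0 0;4.6 0.1 0 0;4.6 0.1 0 0;4.6 0.05 0 0;0.1 0 0 0;0 0 2 0;0 0 2 0;0 0 0 0;0 0 0 0;0 0 0 0"

```text
clock: 14.92
tcp_pos: [0.497, -0.0675, 0.144]
ee_rot: [179.9, 0.0, 90.0]
ft_force: [-0.2, -0.1, -0.5]
grip_width: 0.441
finger_force: 30.0
```

Run:
```python
from rig import r,snapshot
from h import *
o=r.get_obs();print(o["clock"],o["tcp_pos"],o["ee_rot"],o["ft_force"],o["grip_width"])
W=snapshot("wrist");np.savez("w4.npz",**W);S=snapshot("side");np.savez("s4.npz",**S)
c=np.hstack([cv2.resize(W["frame"][180:480,160:480],(400,375)),cv2.resize(S["frame"][190:340,240:400],(400,375),interpolation=2)])
cv2.imwrite("pics/w4.png",c[...,::-1])
```

```text
14.925 [ 0.49697691 -0.06754082  0.14403791] [1.79901175e+02 1.13455035e-02 9.00327398e+01] [-0.18007941 -0.07559204 -0.50807659] 0.44149000056608917
```

View pics/w4.png

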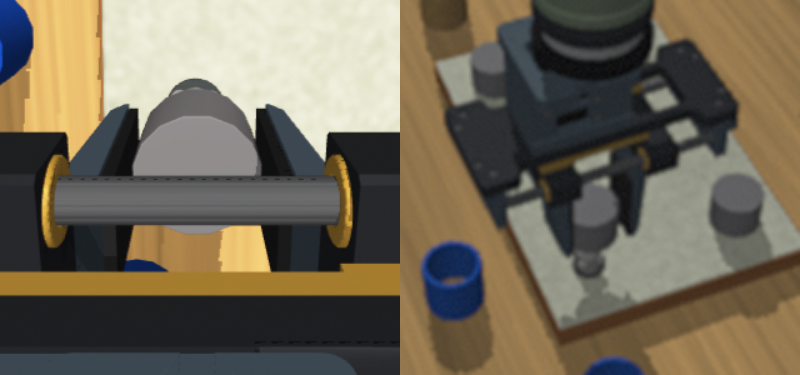

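The wrist view shows the held cap's top disc at about px (317,320), with the stud just behind it. The side view shows the cap straight above the stud.

Run:
```python
from h import *
W=dict(np.load("w4.npz"))
P=cloud(W);v,u=np.mgrid[:480,:640]
m=(abs(u-317)<50)&(v>260)&(v<375)&(abs(P[...,2]-.091)<.004)
h=np.median(P[m][:,2]);print("cap top h",h,m.sum())
pts=np.c_[u[m],v[m]].astype(np.int32);c=cv2.convexHull(pts);e,ax,_=cv2.fitEllipse(c);print(e,ax,P[m].min(0),P[m].max(0))
for q in(e,(316.8,319.6)):
  for z in(.091,h):print(on_plane(W,q,z).round(4))
```

```text
cap top h 0.09055421238446823 4442
(317.32916259765625, 317.7820739746094) (99.63224792480469, 100.84889221191406) [ 0.47868594 -0.0850219   0.08700822] [ 0.51605266 -0.04525204  0.09255266]
[ 0.4974 -0.0636  0.091 ]
[ 0.4974 -0.0639  0.0906]
[ 0.4972 -0.0644  0.091 ]
[ 0.4972 -0.0646  0.0906]
```

carry_out:
  motion: "0 0 0.8 0;0 0 0.8 0;0 0 0.6 0;0 0 0.3 0;0 0 0 0;0 0 0 0"

```text
clock: 15.78
tcp_pos: [0.4966, -0.0672, 0.1184]
ee_rot: [180.0, -0.0, 90.1]
ft_force: [0.6, -0.5, 0.1]
grip_width: 0.441
finger_force: 30.0
```

carry_out:
  motion: "0 0 0.1 0;0 0 0.1 0;0 0 0.1 0;0 0 0.1 0;0 0 0 0;0 0 0 0"

```text
clock: 16.52
tcp_pos: [0.4969, -0.0671, 0.1152]
ee_rot: [179.9, -0.0, 90.0]
ft_force: [-2.2, 1.2, 7.9]
grip_width: 0.44
finger_force: 30.0
```

carry_out:
  motion: "0 0 0.1 0;0 0 0.1 0;0 0 0.1 0;0 0 0.1 0;0 0 0 0;0 0 0 0"

```text
clock: 17.27
tcp_pos: [0.4966, -0.0671, 0.1101]
ee_rot: [180.0, -0.0, 90.1]
ft_force: [0.3, 1.0, 0.3]
grip_width: 0.443
finger_force: 30.0
```

carry_out:
  motion: "0 0 0.1 0;0 0 0.1 0;0 0 0.1 0;0 0 0.1 0;0 0 0 0;0 0 0 0"

```text
clock: 18.02
tcp_pos: [0.4962, -0.0673, 0.1062]
ee_rot: [-180.0, 0.0, 90.1]
ft_force: [-0.3, 0.9, -4.0]
grip_width: 0.441
finger_force: 30.0
```

carry_out:
  motion: "0 0 0.1 0;0 0 0.05 0;0 0 0.05 0;0 0 0 0;0 0 0 0;0 0 0 0"

```text
clock: 18.77
tcp_pos: [0.4969, -0.0673, 0.1053]
ee_rot: [179.9, 0.0, 90.1]
ft_force: [-1.8, -0.4, 7.1]
grip_width: 0.439
finger_force: 30.0
```

carry_out:
  motion: "0 0 0.04 0;0 0 0 0;0 0 0 0;0 0 0 0;0 0 0 0;0 0 0 0;0 0 0 0;0 0 0 0"

```text
clock: 19.77
tcp_pos: [0.4969, -0.0673, 0.1052]
ee_rot: [179.9, 0.0, 90.1]
ft_force: [-2.4, -0.1, 9.6]
grip_width: 0.441
finger_force: 30.0
```

Run:
```python
from rig import r,snapshot
from h import *
f=[]
for i in range(5):
    S=snapshot("wrist");o=r.get_obs();f.append(o["ft_force"][2])
print(o["clock"],o["tcp_pos"],np.round(f,1))
P=cloud(S);v,u=np.mgrid[:480,:640];m=(abs(u-317)<40)&(v>260)&(v<375)&(P[...,2]>.03)&(P[...,2]<.07)
print("cap top",np.median(P[m][:,2]),m.sum())
print(on_plane(S,cv2.fitEllipse(cv2.convexHull(np.c_[u[m],v[m]].astype(np.int32)))[0],.052))
T=snapshot("top");topface(T,(282,274),0.1,"") if 0 else None
Q=cloud(T);v,u=np.mgrid[:480,:640];n=(abs(Q[...,0]-.4976)<.04)&(abs(Q[...,1]-.272)<.04)&(Q[...,2]>.015)&(Q[...,2]<.06)
print("sleeve",Q[n].mean(0),np.percentile(Q[n][:,2],97))
```

```text
20.025 [ 0.49688923 -0.06736241  0.1052787 ] [9.6 9.  9.2 8.9 8.8]
cap top 0.05166648559951516 4788
[ 0.49719568 -0.06047436  0.052     ]
sleeve [0.49836745 0.26978809 0.03457641] 0.04285391568354478
```

```bash
python3 -c "
from rig import r,job
print(job.job_done())"
```

```text
the job is handed in; nothing more can be done
None
```

The job is handed in: the sleeve stands upright and released on the desk left of the board, and the cap is clicked onto the stud, its top measured at 51.7 mm, so flat on the board. The arm is still holding it pressed at about 9 N.

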